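# Hold a retaining ring spread at the groove of a tape spindle

### The arm

A 6-joint arm with a two-finger parallel gripper is mounted at the origin on a cart in front of the work surface, level with it; the furniture and walls round the work are solid. World frame = base frame: x ahead of the robot, y to its left, z up, the work surface at z = 0. Lengths are in m, angles in rad, forces in N, time in s.
With the tool pointing down it reaches from about 0.35 to 0.775 m from the base axis. Payload 7.3 kg.
Tool frame: the origin (TCP) lies at the very end of the fingers, on their centre line; the grasp point (between the pads) lies 19 mm behind it; z points along the fingers, y is the direction in which the jaws open and shut (so a half turn about z gives the same grasp; the last joint's range is limited). The gripper opens to 92 mm and grips with 3 to 60 N. Pads are 19 mm wide; open, the fingers measure 130 mm over their backs; the gripper's body (75 mm by 190 mm) begins 47 mm behind the grasp point.
Start: joints at [-1.433, 0.342, 1.524, -0, 1.275, -0.146], TCP at [0.147, -0.504, 0.227] pointing down, gripper open.
Joint ranges: [-2.53, 2.53], [-0.77, 2.02], [0.04, 2.7], [-1, 4.14], [0.28, 2.66], [-3.11, 3.11]. Speed limits (rad/s): [2.57, 2.57, 3.14, 3.14, 3.14, 3.14].

### API

Orientations are given as a unit quaternion [w, x, y, z].
In Python, from rig import observe, get_image, job_done gives the robot as it stands. The module is installed in compiled form; this text tells all that it offers.
- The arm moves only by the shell command python3 -m crank 'ROWS' [OPENING] [FORCE]. ROWS is text: rows parted by semicolons, each of 6 numbers parted by spaces: the shift along the tool's x, y, z scaled (see below), then the turn, a rotation vector about the tool's x, y, z scaled (see below). A call has 1 to 5 rows; each row is the pose to reach, as a shift and turn from the pose measured when the call began, along the tool's axes at that moment; what a row does not reach only later rows make up. The controller multiplies each number of a shift by 100 cm and each number of a turn by 90 degrees. A row lasts 1/12 s, in which the tool goes at most 41.7 mm and 7.16 degrees, less where a joint would pass 70% of its speed; a pose out of reach is approached as far as the arm can. A call with a number of a shift or a turn outside -1 to 1 is refused whole. A call with a gripper value outside its range is refused whole. OPENING is the closure in counts, from 0 (fully open) to 255 (shut), set as the call begins (- or left out, the last holds). The fingers move at their own pace and stop on an object; FORCE is the grip in N (left out, the last holds). Time passes only in rows, so rows that repeat a pose let the fingers close. It gives the time, the measured TCP pose, the force and the opening at its end, in the units of the state.
- observe(): the state, without advancing time (a new reading comes with each control period).
- get_image(name): name is "scene" or "side" or "wrist"; returns a dict with "color" (480x640x3 uint8, red, green, blue), "fov_y" (degrees; the focal length in pixels is half the picture's height over the tangent of half this angle, whatever the lens; pixels are square), "cx", "cy" (the principal point, pixels), "R" (3x3) and "t" (3): a world point X has camera coordinates R X + t; the wrist camera has in their place "tool_from_camera" (4x4, takes a point from camera to tool coordinates, whose origin is the TCP and whose axes are the flange's). Camera axes: x right, y down, z forward; pixel columns grow to the right and rows downward; lengths in m; the calibration is good to about 2 mm. The wrist camera is an equidistant fisheye: a pixel r from the principal point sees the ray r / f radians off the axis. A picture is of the moment at which its call begins: read the wrist's pose just before it. There is no depth.
- job_done(): hands the job in, once; it reports no verdict.
The state is a dict: "time": time; "q": joint angles; "dq": joint speeds; "joint_torque": joint torques, N m; "tcp_pos": TCP position; "orientation": TCP orientation; "ft_force": force on the tool from outside, world axes, zero at the start; "torque": the same for the moment, N m; "grip_width": finger opening in m.
Only numpy, scipy, OpenCV 4.12 (cv2) and the standard library are available. Lean on these libraries where they do the work, as an engineer would, in place of code of your own. Each camera call takes 0.05 s, during which the arm holds its last target.

### The job

Take the ring pliers by their handles, squeezing them so that the split snap ring in their jaws spreads, and draw them straight back out from under the bridge of their rest. Lower the spread ring over the top of the upright axle stub that carries the tape roll, and stop level with the groove. Finish there still holding the pliers: ring fully spread, centred round the axle, level and not touching it; leave the white pot, the vial and the white cap alone.

Things in the scene. Friction and masses are not known exactly. Their poses are not given: they have to be found in the camera images.
- pliers: Parallel-action snap-ring pliers, 145 mm long, 0.1 kg (balance at x = -52 mm), flat in the rest, nose under its bridge. Two sliding halves; this is the left-handle one. x from handles to nose, z up; origin on the underside (34 mm above the table in the rest), at the spread ring's centre. Steel cross plates (to 14 mm high) at x -66 to -40 mm; two 6 mm wide jaw bars at x -44 to -10 mm; 12 x 5 mm tongue between the handles to x -119 mm.
- pliers_half (a joint): Squeeze of the pliers in m: 0 relaxed (handles 60 mm wide, the ring's opening only 16 mm wide across y), 0.014 at the hard stop (handles 46 mm wide, opening 30 mm round). A spring resists with 5 N at first and 8.5 N at the stop, and opens the handles when let go.
- ring_centre (a point): Centre of the spread ring at mid thickness, on the left-handle half (its x, y = 0, z = 2 mm). Split steel snap ring, z = 0 to 4 mm: two half-rings, inner radius 15, outer 19 mm when spread, gaps at nose and rear. Fully squeezed, it lies on the middle line between the handles, 98 mm ahead of their middle; relaxed, that line is 7 mm to its right.
- grip (a point): Midway between the two relaxed handles, at the middle of their length and height (44 mm above the table in the rest, 8 mm above ring_centre): squeeze across y here. Handles are upright black bars along x from x = -126 to -66 mm, 8 mm thick, 20 mm tall; outer faces flat and parallel, 60 mm apart relaxed (y = +23 and -37 mm), 46 mm squeezed (+23 and -23 mm).
- rest: Fixed grey tool rest. Origin on the table under the bridge's middle, about under the ring; x towards the pliers' nose, z up. Foot plate 112 x 108 x 6 mm (x = -76 to 36 mm); on it a block 50 mm wide, x = -66 to 26 mm, narrowing to a 28 mm wide tongue (foot 40 mm wide) back to x = -122 mm; flat top 34 mm above the table, on which the pliers lie; the handles lie beside the tongue, free in the air below.
- bridge (a point): Middle of the underside of the aluminium bridge over the pliers' nose, 54 mm above the table (20 mm above the block). Bar 16 mm deep along the rest's x, 98 mm long, 8 mm thick, on two posts 82 mm apart inside. The pliers must come back along the rest's -x by at least 30 mm before they can be lifted.
- spindle: Fixed tape spindle: grey disc foot 84 mm across, 10 mm high, with an upright steel axle stub 20 mm in diameter on its centre. Origin on the table on the axle's axis, z up. A roll of paper tape 62 mm across stands round the axle from 10 to 58 mm above the table and cannot be moved.
- groove (a point): Middle of the groove on the axle's axis, 76 mm above the table. The groove is 12 mm high (70 to 82 mm) and 14 mm in diameter; axle 20 mm in diameter below and above it.
- shaft_top (a point): Top of the axle on its axis, 103 mm above the table; the last 6 mm taper to 12 mm diameter.
- pot: Bystander: small white lidded pot, 38 mm across, 58 mm tall, loose; origin at the centre of its underside.
- vial: Bystander: clear vial with a black cap, 47 mm across, 124 mm tall, loose; origin at the centre of its underside.
- cap: Bystander: white screw cap, 30 mm across, 13 mm high, loose; origin at the centre of its underside.
Things that resemble listed ones, but are neither listed nor needed, are in the scene too. What is shaped like the spindle but red is not meant.

How it is judged:
By the outcome, as a careful person would: the job done as asked, in the order asked, and still so for the second after the job is handed in, while the arm keeps its last pose, push and grip.
It also fails if it takes over 42 s, if anything falls off the work surface, if the arm or the gripper's body presses on something with over 40 N, if the wrist force passes 120 N, or if a joint passes its speed limit or range.

## Working session

There is one attempt and no reset: what is moved stays moved. The work goes in short steps, Python scripts to look and compute and a shell command to move; the robot and the scene stay as the last step left them, time stands still between calls to the robot, and variables do not carry over. Pictures are saved under pics/ and viewed, and the job is handed in when it is done.

```bash
mkdir -p pics; ls
cat > h.py <<'E'
import numpy as np,cv2
from rig import observe,get_image
from scipy.spatial.transform import Rotation as Rn
def snap(n,tag):
    s=observe();im=get_image(n)
    cv2.imwrite(f'pics/{tag}.png',im['color'][:,:,::-1]);
    import pickle;pickle.dump((s,im),open(f'pics/{tag}.pkl','wb'));return s,im
def load(tag):
    import pickle;return pickle.load(open(f'pics/{tag}.pkl','rb'))
def ray(s,im,u,v):
    f=240/np.tan(np.radians(im['fov_y'])/2)
    if 'R' in im:
        R=np.array(im['R']);t=np.array(im['t']);d=np.array([(u-im['cx'])/f,(v-im['cy'])/f,1]);return -R.T@t,R.T@d
    x,y=u-im['cx'],v-im['cy'];r=np.hypot(x,y);a=r/f
    d=np.array([np.sin(a)*x/max(r,1e-9),np.sin(a)*y/max(r,1e-9),np.cos(a)])
    T=np.array(im['tool_from_camera']);w,*q=s['orientation'];Rt=Rn.from_quat([*q,w]).as_matrix()
    return Rt@T[:3,3]+s['tcp_pos'],Rt@T[:3,:3]@d
def atz(s,im,u,v,z):
    o,d=ray(s,im,u,v);return o+d*(z-o[2])/d[2]
def proj(s,im,X):
    f=240/np.tan(np.radians(im['fov_y'])/2)
    X=np.array(X)
    if 'R' in im:
        c=np.array(im['R'])@X+im['t'];return im['cx']+f*c[0]/c[2],im['cy']+f*c[1]/c[2]
    T=np.array(im['tool_from_camera']);w,*q=s['orientation'];Rt=Rn.from_quat([*q,w]).as_matrix()
    c=T[:3,:3].T@(Rt.T@(X-s['tcp_pos'])-T[:3,3]);a=np.arctan2(np.hypot(c[0],c[1]),c[2]);h=np.hypot(c[0],c[1])
    return im['cx']+f*a*c[0]/h,im['cy']+f*a*c[1]/h
def crop(tag,x0,y0,x1,y1,k,out):
    i=cv2.imread(f'pics/{tag}.png')[y0:y1,x0:x1];cv2.imwrite(f'pics/{out}.png',cv2.resize(i,None,fx=k,fy=k,interpolation=cv2.INTER_CUBIC))
E
python3 - <<'E'
from h import *
for n in('scene','side','wrist'):
    s,im=snap(n,n+'0');print(n,im['fov_y'],im['cx'],im['cy'])
    print(im.get('tool_from_camera'), -np.array(im['R']).T@im['t'] if 'R' in im else '')
print(s)
E
```

```text
pics
scene 56.0776140921974 317.7982584973273 238.63617031139054
None [ 0.3136524  -0.34520566  0.75220488]
side 48.863687177912816 307.2382854944262 239.82012057037005
None [ 0.2706335  -0.57094695  0.67821957]
wrist 65.70646984690485 322.84774449465016 243.80312892260764
[[ 2.77595256e-04 -9.53618415e-01 -3.01018007e-01  8.21823010e-02]
 [ 9.99999645e-01  5.04156781e-04 -6.74969700e-04  1.51759012e-03]
 [ 7.95423805e-04 -3.01017713e-01  9.53618217e-01 -1.59810665e-01]
 [ 0.00000000e+00  0.00000000e+00  0.00000000e+00  1.00000000e+00]] 
{'time': 0.1, 'q': array([-1.43301344e+00,  3.42636357e-01,  1.52488822e+00, -1.47487572e-05,
        1.27545069e+00, -1.46009515e-01]), 'dq': array([ 0.00070128, -0.00133727, -0.00199322, -0.00107897, -0.00025478,
       -0.00076617]), 'joint_torque': array([ 1.76404235e-03, -4.32003880e+01, -2.44693816e+01,  7.19001051e-02,
        5.26130840e-02, -4.41042198e-05]), 'tcp_pos': array([ 0.14696075, -0.50363174,  0.22613476]), 'orientation': array([-6.91326357e-04,  9.89949074e-01,  1.41422605e-01, -4.20999392e-06]), 'ft_force': array([-0.44172477,  0.22573815, -0.40567124]), 'torque': array([-0.02203125, -0.00735512, -0.00644727]), 'grip_width': 0.09159220011763279}
```

View pics/scene0.png

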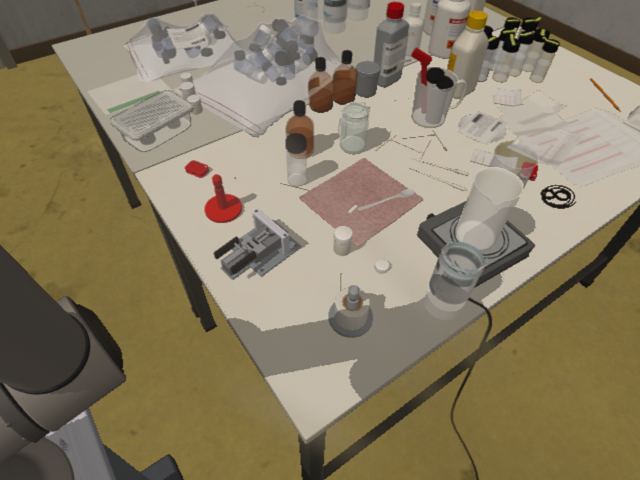

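View pics/side0.png

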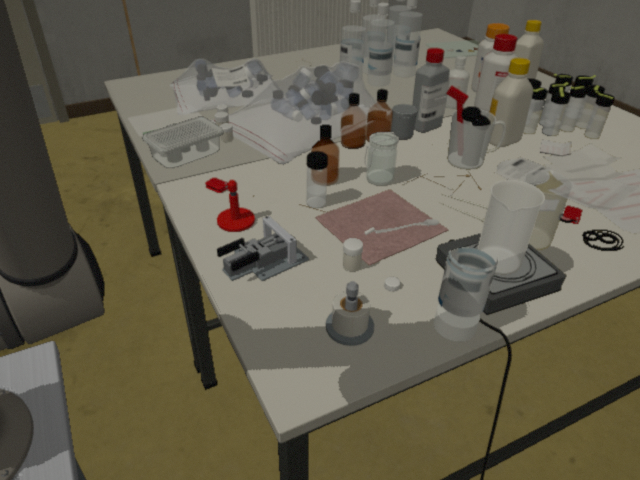

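View pics/wrist0.png

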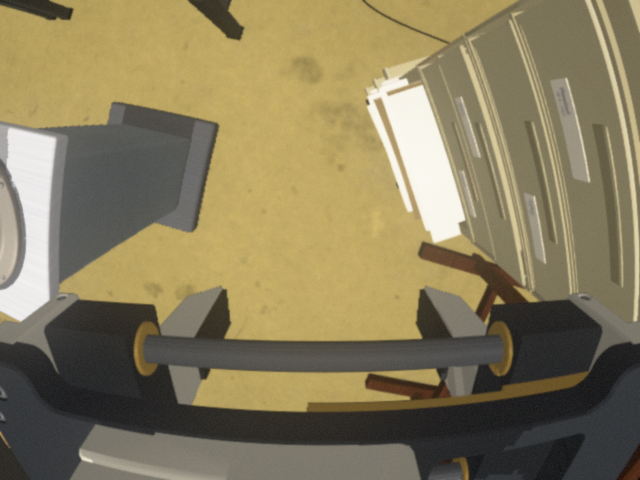

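Candidates for the spindle are the grey one at scene (351,310), side (350,310), and the red lookalike at scene (221,200), which is rejected. The only pliers and rest are at scene (258,246). Pot (343,240), cap (382,266), vial (297,160).

Run:
```python
from h import *
crop('scene0',205,195,315,285,7,'s0a');crop('side0',210,205,315,285,7,'d0a')
crop('scene0',310,265,400,345,7,'s0b');crop('side0',310,270,400,350,7,'d0b')
```

```text
(no output)
```

View pics/s0a.png

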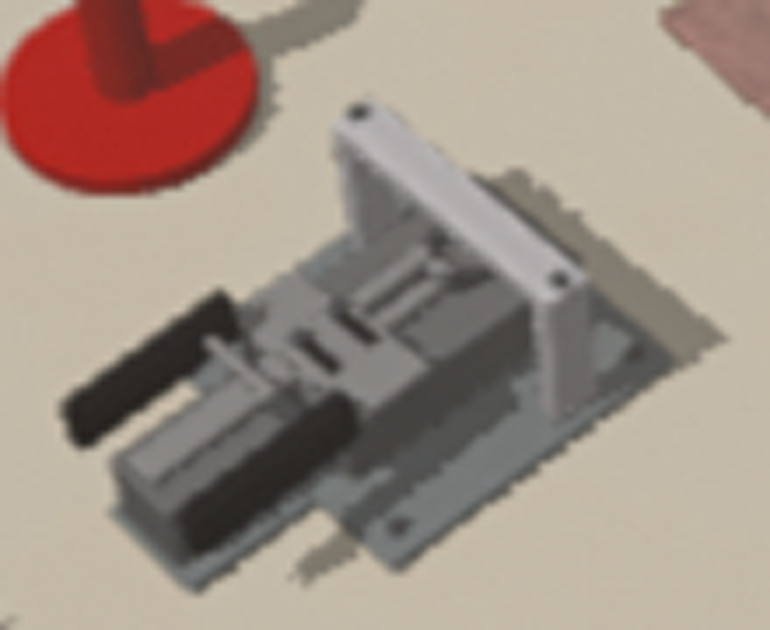

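View pics/d0a.png

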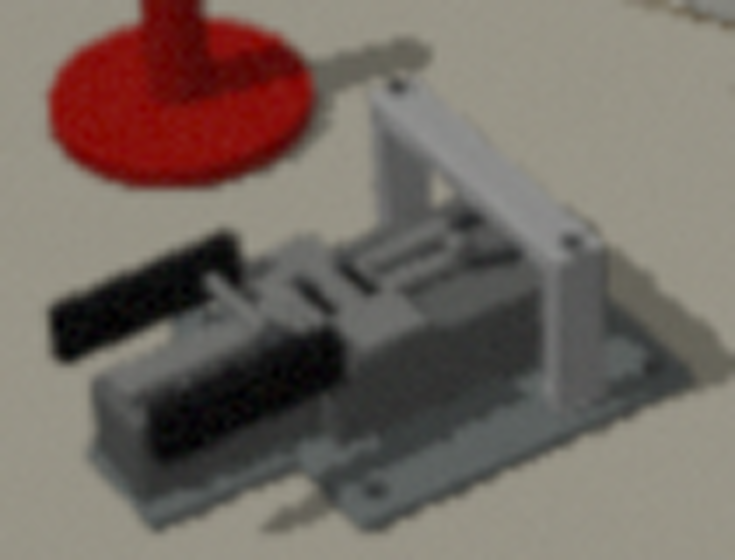

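View pics/s0b.png

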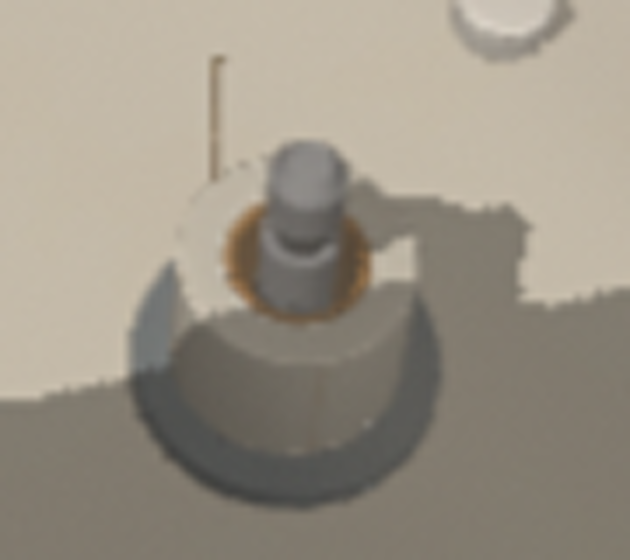

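View pics/d0b.png

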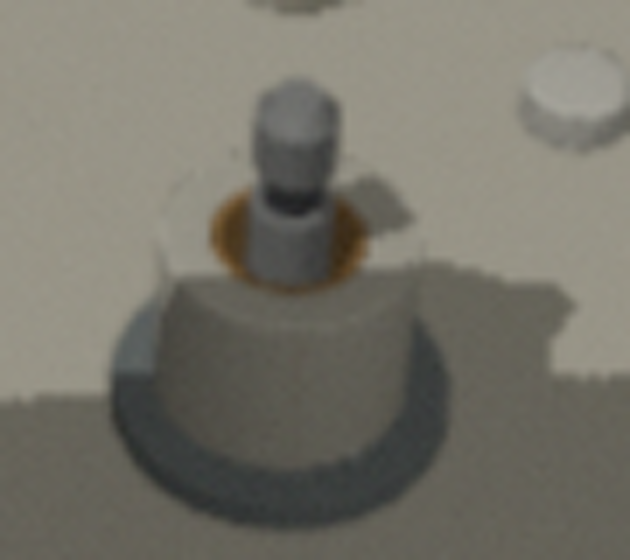

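Run:
```python
from h import *
s,a=load('scene0');s2,b=load('side0')
def tri(p,q):
    o1,d1=ray(s,a,*p);o2,d2=ray(s,b,*q);M=np.c_[d1,-d2];t=np.linalg.lstsq(M,o2-o1,rcond=None)[0]
    return ((o1+d1*t[0])+(o2+d2*t[1]))/2
c=lambda x,y,x0,y0,k=7:(x/k+x0-.4,y/k+y0-.4)
P={'scrL':(c(358,112,205,195),c(400,88,210,205),.062),'scrR':(c(560,278,205,195),c(572,242,210,205),.062),
'top':(c(309,165,310,265),c(298,102,310,270),.103),
'hLf':(c(220,292,205,195),c(228,236,210,205),.054)}
for k,(p,q,z) in P.items(): print(k,atz(s,a,*p,z).round(4),atz(s,b,*q,z).round(4),tri(p,q).round(4))
```

```text
scrL [0.5785 0.2482 0.062 ] [0.5786 0.2482 0.062 ] [0.5786 0.2482 0.062 ]
scrR [0.5937 0.1599 0.062 ] [0.5929 0.1603 0.062 ] [0.5929 0.1594 0.0628]
top [ 0.6104 -0.0382  0.103 ] [ 0.6099 -0.0387  0.103 ] [ 0.6108 -0.0377  0.1018]
hLf [0.5139 0.2164 0.054 ] [0.5126 0.2141 0.054 ] [0.515  0.2207 0.0487]
```

```bash
cat >> h.py <<'E'
def to(x,y,z,yaw,s=None):
    s=s or observe();w,*q=s['orientation'];R0=Rn.from_quat([*q,w])
    a=np.radians(yaw);R1=Rn.from_matrix(np.array([[np.cos(a),np.sin(a),0],[np.sin(a),-np.cos(a),0],[0,0,-1]]))
    d=R0.inv().apply(np.array([x,y,z])-s['tcp_pos']);r=(R0.inv()*R1).as_rotvec()/(np.pi/2)
    print('%.4f %.4f %.4f %.4f %.4f %.4f'%(*d,*r))
E
python3 - <<'E'
from h import *
s,a=load('scene0');s2,b=load('side0')
def tri(p,q):
    o1,d1=ray(s,a,*p);o2,d2=ray(s,b,*q);M=np.c_[d1,-d2];t=np.linalg.lstsq(M,o2-o1,rcond=None)[0]
    return ((o1+d1*t[0])+(o2+d2*t[1]))/2
print('redtop',tri((217,179),(232,184)).round(3),'vialtop',tri((295,140),(317,158)).round(3))
print('red foot',atz(s,a,223,208,.01),'pot',tri((343,232),(353,244)))
to(.45,-.25,.28,10)
E
```

```text
redtop [0.541 0.339 0.1  ] vialtop [0.741 0.345 0.11 ]
red foot [0.54189887 0.34128791 0.01      ] pot [0.69680463 0.10365902 0.05460545]
0.3619 -0.1588 -0.0536 -0.0007 -0.0001 0.0696
```

```bash
python3 -m crank '0.362 -0.159 -0.054 0 0 0.07;0.362 -0.159 -0.054 0 0 0.07;0.362 -0.159 -0.054 0 0 0.07;0.362 -0.159 -0.054 0 0 0.07;0.362 -0.159 -0.054 0 0 0.07' 0 30
python3 -c "
from h import *
to(.45,-.25,.28,10)"
```

```text
time: 0.57
tcp_pos: [0.3061, -0.3698, 0.2549]
orientation: [-0.001, 0.996, 0.086, -0.0]
ft_force: [0.6, -0.2, 0.4]
grip_width: 0.092
0.1623 -0.0932 -0.0250 -0.0010 0.0000 -0.0009
```

```bash
python3 -m crank '0.16 -0.09 -0.02 0 0 0;0.16 -0.09 -0.02 0 0 0;0.16 -0.09 -0.02 0 0 0;0.16 -0.09 -0.02 0 0 0;0.16 -0.09 -0.02 0 0 0' 0 30
python3 -c "
from h import *
to(.53,-.05,.24,10)"
```

```text
time: 0.98
tcp_pos: [0.451, -0.2503, 0.2754]
orientation: [-0.001, 0.996, 0.088, 0.001]
ft_force: [-0.6, -1.3, 0.9]
grip_width: 0.0919
0.1128 -0.1833 0.0359 -0.0013 -0.0010 0.0010
```

```bash
python3 -m crank '0.113 -0.183 0.036 0 0 0;0.113 -0.183 0.036 0 0 0;0.113 -0.183 0.036 0 0 0;0.113 -0.183 0.036 0 0 0;0.113 -0.183 0.036 0 0 0' 0 30
python3 -m crank '0 0 0 0 0 0;0 0 0 0 0 0' >/dev/null
python3 -c "
from h import *
s,_=snap('wrist','w1');print(s['tcp_pos'],s['dq'].round(3))
to(.53,-.05,.24,10)"
```

```text
time: 1.4
tcp_pos: [0.5255, -0.0608, 0.2416]
orientation: [-0.001, 0.996, 0.088, 0.0]
ft_force: [1.4, -0.6, 0.4]
grip_width: 0.0917
[ 0.52549014 -0.05860906  0.24079215] [-0.066 -0.016 -0.004 -0.019  0.004 -0.022]
0.0064 -0.0093 0.0012 -0.0014 0.0000 0.0023
```

View pics/w1.png

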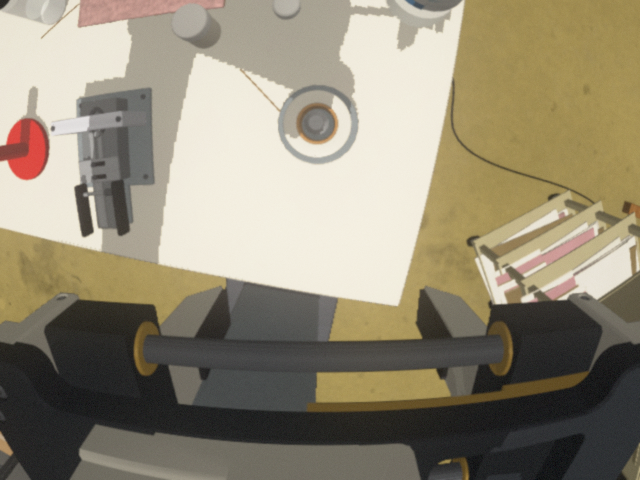

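Run:
```python
from h import *
crop('w1',265,75,370,175,7,'w1a')
```

```text
(no output)
```

View pics/w1a.png

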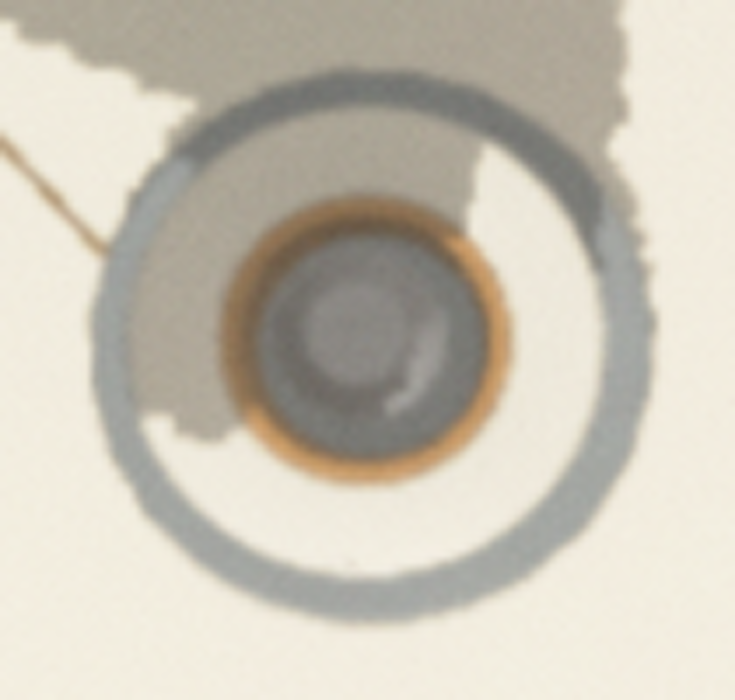

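Run:
```python
from h import *
s,im=load('w1')
c=lambda x,y,x0=265,y0=75,k=7:((x+.5)/k+x0-.5,(y+.5)/k+y0-.5)
for p,z in(((372.5,346),.008),((368,341),.058),((356.5,334),.103)): print(atz(s,im,*c(*p),z).round(4))
to(.48,.16,.2,9.5)
```

```text
[ 0.6119 -0.038   0.008 ]
[ 0.6118 -0.0383  0.058 ]
[ 0.6117 -0.0379  0.103 ]
-0.0056 -0.2247 0.0417 -0.0014 0.0000 0.0079
```

```bash
python3 -m crank '-0.025 -0.22 0.04 0 0 0;-0.025 -0.22 0.04 0 0 0;-0.025 -0.22 0.04 0 0 0;-0.025 -0.22 0.04 0 0 0;-0.025 -0.22 0.04 0 0 0' 0 30
python3 -m crank '-0.002 -0.015 0 0 0 0;-0.002 -0.015 0 0 0 0;-0.002 -0.015 0 0 0 0' 
python3 -c "
from h import *
s,_=snap('wrist','w2');print(s['tcp_pos'],s['dq'].round(3))
"
```

```text
time: 2.03
tcp_pos: [0.4662, 0.1352, 0.2048]
orientation: [-0.001, 0.996, 0.087, 0.0]
ft_force: [0.8, 0.1, -0.3]
grip_width: 0.0917
time: 2.28
tcp_pos: [0.462, 0.1486, 0.2053]
orientation: [-0.001, 0.996, 0.087, 0.001]
ft_force: [0.5, -0.8, 0.4]
grip_width: 0.092
[0.46204118 0.14857968 0.2052742 ] [-0.034  0.003 -0.01  -0.004 -0.002 -0.004]
```

View pics/w2.png

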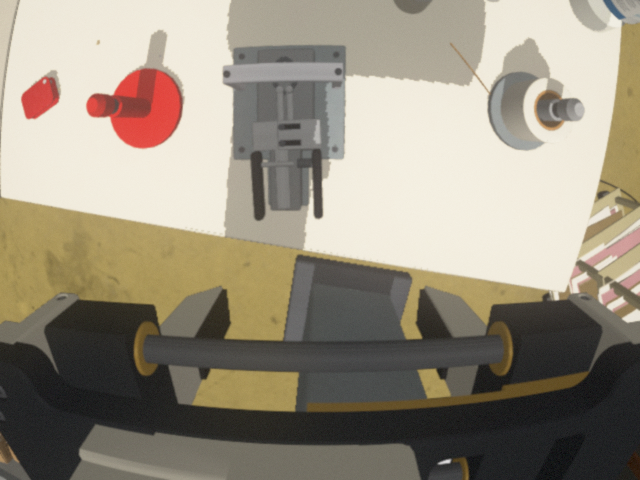

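Run:
```python
from h import *
crop('w2',215,38,365,228,4,'w2a');crop('w2',235,140,340,225,7,'w2b')
```

```text
(no output)
```

View pics/w2a.png

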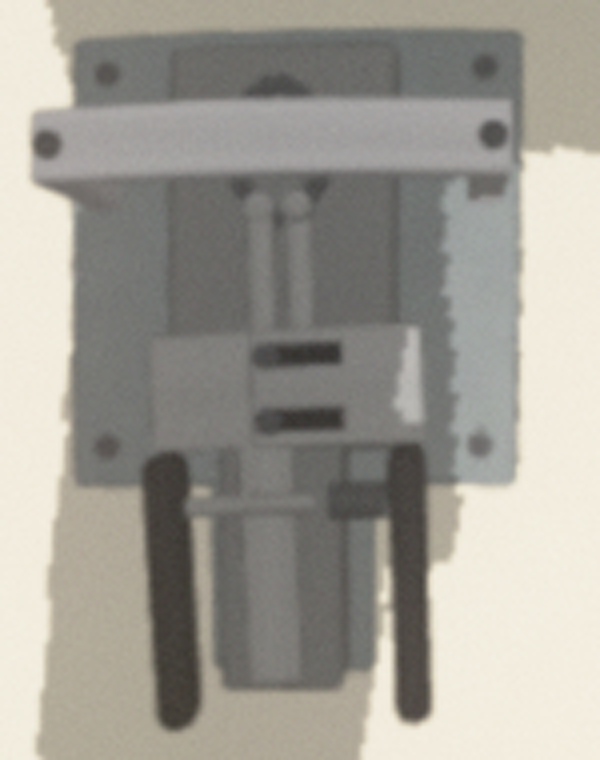

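View pics/w2b.png

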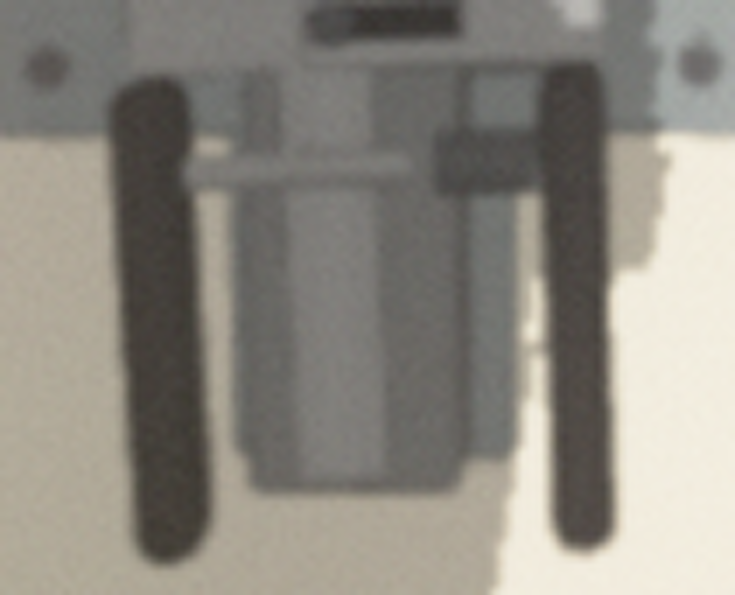

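Run:
```python
from h import *
s,im=load('w2')
c=lambda x,y,x0=235,y0=140,k=7:((x+.5)/k+x0-.5,(y+.5)/k+y0-.5)
d=lambda x,y:c(x,y,215,38,4)
def A(p,z): return atz(s,im,*p,z)
Lf,Lr,Rf,Rr=[A(c(*p),.054) for p in((112,115),(135,525),(603,100),(614,515))]
for n,v in zip('Lf Lr Rf Rr'.split(),(Lf,Lr,Rf,Rr)): print(n,v.round(4))
print('yaws',[np.degrees(np.arctan2(*(a-b)[1::-1])) for a,b in((Lf,Lr),(Rf,Rr))])
print('rear L,R',A(c(172,562),.054),A(c(583,549),.054),'front',A(c(150,77),.05),A(c(570,62),.05))
sl,sr=A(d(47,144),.062),A(d(492,133),.062);print('screws',sl,sr,(sl+sr)/2,np.degrees(np.arctan2(*(sl-sr)[1::-1]))-90)
# foot holes
h=[A(d(*p),.006) for p in((107,74),(485,67),(107,446),(480,444))];print(np.round(h,4))
t=[A(c(*p),.034) for p in((237,300),(463,300),(245,470),(460,470))];print('rest tongue',np.round(t,4))
t=[A(c(*p),.039) for p in((283,100),(375,100),(300,470),(384,470))];print('pl tongue',np.round(t,4))
```

```text
Lf [0.5125 0.2182 0.054 ]
Lr [0.4626 0.2084 0.054 ]
Rf [0.5237 0.1602 0.054 ]
Rr [0.4739 0.15   0.054 ]
yaws [np.float64(11.112786570633498), np.float64(11.501048817618264)]
rear L,R [0.4586662  0.20313841 0.054     ] [0.4690196  0.15304124 0.054     ] front [0.51742547 0.21493141 0.05      ] [0.52729197 0.16485026 0.05      ]
screws [0.57872523 0.24795208 0.062     ] [0.59371224 0.15878773 0.062     ] [0.58621873 0.2033699  0.062     ] 9.54125934232205
[[0.6043 0.2522 0.006 ]
 [0.619  0.1628 0.006 ]
 [0.5132 0.237  0.006 ]
 [0.528  0.1478 0.006 ]]
rest tongue [[0.4892 0.2022 0.034 ]
 [0.494  0.1733 0.034 ]
 [0.4672 0.1979 0.034 ]
 [0.4719 0.1701 0.034 ]]
pl tongue [[0.5162 0.1996 0.039 ]
 [0.518  0.1882 0.039 ]
 [0.4695 0.1903 0.039 ]
 [0.4713 0.1796 0.039 ]]
```

```bash
python3 -c "
from h import *
to(.493,.184,.105,11.2)"
```

```text
0.0362 -0.0300 0.1004 -0.0005 -0.0012 -0.0139
```

```bash
python3 -m crank '0.036 -0.030 0.1 0 0 -0.014;0.036 -0.030 0.1 0 0 -0.014;0.036 -0.030 0.1 0 0 -0.014;0.036 -0.030 0.1 0 0 -0.014;0.036 -0.030 0.1 0 0 -0.014' 0 30
python3 -c "
from h import *
s,_=snap('wrist','w3');print(s['dq'].round(3))
to(.493,.184,.025,11.2)
crop('w3',200,140,420,305,3,'w3a')
"
```

```text
time: 2.75
tcp_pos: [0.4931, 0.1821, 0.1047]
orientation: [-0.0, 0.995, 0.097, -0.0]
ft_force: [0.2, 0.2, -0.2]
grip_width: 0.0921
[ 0.002 -0.057 -0.022 -0.001  0.01   0.001]
-0.0005 -0.0017 0.0811 -0.0003 -0.0014 -0.0011
```

View pics/w3.png

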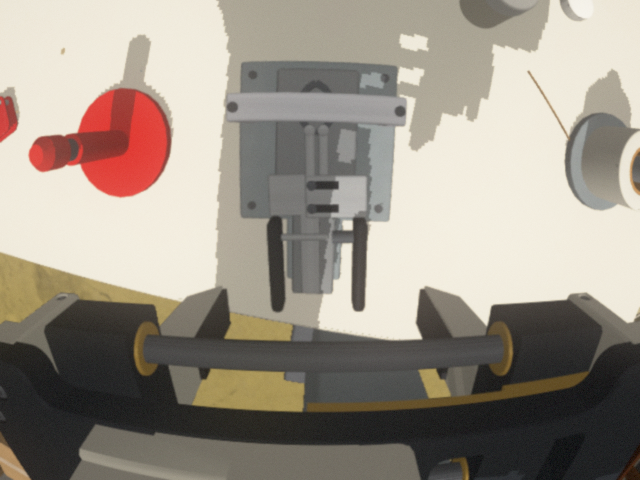

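Run:
```python
from h import *
s,im=load('w3')
crop('w3',250,200,390,320,5,'w3a')
for y in(-.03,.03):
  print([np.round(proj(s,im,np.array([.4931,.1841,.054])+x*np.array([.981,.194,0])+y*np.array([-.194,.981,0])),1) for x in(-.03,0,.03)])
```

```text
[array([364.6, 311.3]), array([366.6, 267.8]), array([368.4, 220. ])]
[array([271. , 311.2]), array([268.4, 267.8]), array([266.1, 220.1])]
```

View pics/w3a.png

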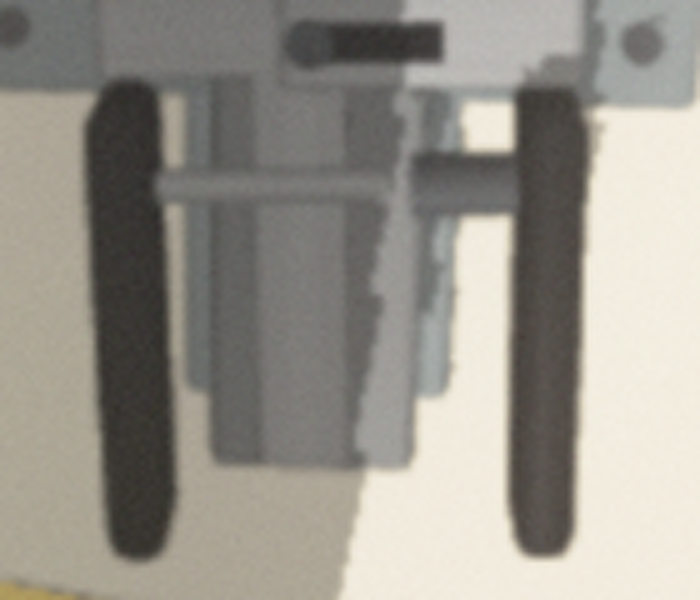

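```bash
python3 -m crank '0 -0.002 0.041 0 0 -0.001;0 -0.002 0.07 0 0 -0.001;0 -0.002 0.081 0 0 -0.001;0 -0.002 0.081 0 0 -0.001;0 -0.002 0.081 0 0 -0.001' 0 30
python3 -c "
from h import *
to(.493,.184,.025,11.2)
"
```

```text
time: 3.22
tcp_pos: [0.4946, 0.1837, 0.0268]
orientation: [-0.0, 0.995, 0.097, 0.002]
ft_force: [-0.0, 0.0, 0.6]
grip_width: 0.0918
-0.0015 -0.0006 0.0018 -0.0002 -0.0028 -0.0007
```

```bash
python3 -m crank '-0.0015 0 0.002 0 -0.002 0;-0.0015 0 0.002 0 -0.002 0;-0.0015 0 0.002 0 -0.002 0;-0.0015 0 0.002 0 -0.002 0;-0.0015 0 0.002 0 -0.002 0' 255 30
python3 -m crank '0 0 0 0 0 0;0 0 0 0 0 0;0 0 0 0 0 0;0 0 0 0 0 0;0 0 0 0 0 0'
python3 -c "
from h import *
to(.493,.184,.025,11.2)
s,_=snap('wrist','w4')
"
```

```text
time: 3.63
tcp_pos: [0.4934, 0.1835, 0.0255]
orientation: [-0.0, 0.995, 0.097, 0.001]
ft_force: [-0.6, 0.8, 0.2]
grip_width: 0.0631
time: 4.05
tcp_pos: [0.4934, 0.1836, 0.0255]
orientation: [-0.0, 0.995, 0.097, 0.001]
ft_force: [-0.8, 0.3, 0.7]
grip_width: 0.0449
-0.0003 -0.0005 0.0005 -0.0003 -0.0015 -0.0006
```

View pics/w4.png

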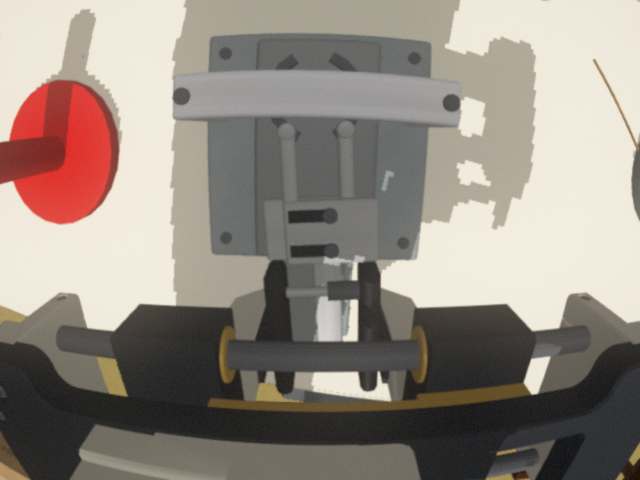

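```bash
python3 -m crank '-0.012 0 0 0 0 0;-0.024 0 0 0 0 0;-0.036 0 0 0 0 0;-0.048 0 0 0 0 0;-0.052 0 0 0 0 0' 255 30
python3 -m crank '-0.003 0 0 0 0 0;-0.003 0 0 0 0 0'
python3 -c "
from h import *
s,_=snap('wrist','w5');to(.4415,.174,.026,11.2)
"
```

```text
time: 4.52
tcp_pos: [0.4413, 0.1733, 0.0255]
orientation: [-0.0, 0.995, 0.097, 0.001]
ft_force: [1.0, -0.2, 0.9]
grip_width: 0.0449
time: 4.68
tcp_pos: [0.4379, 0.1726, 0.0254]
orientation: [-0.0, 0.995, 0.097, 0.001]
ft_force: [-0.5, -0.0, 1.3]
grip_width: 0.045
0.0034 -0.0006 -0.0005 -0.0002 -0.0010 -0.0005
```

View pics/w5.png

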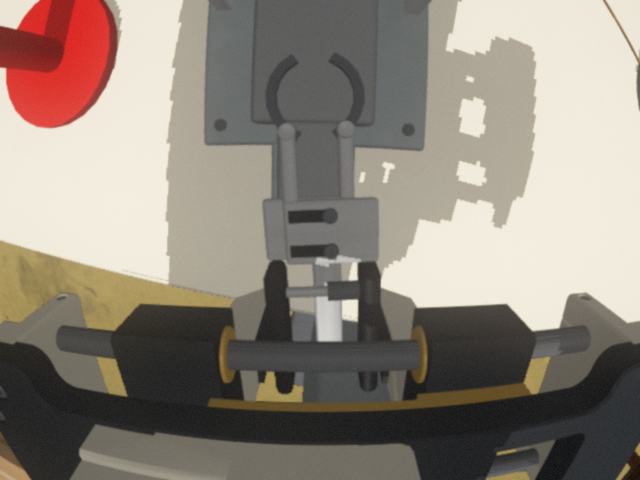

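Run:
```python
from h import *
crop('w5',255,40,375,150,6,'w5a')
```

```text
(no output)
```

View pics/w5a.png

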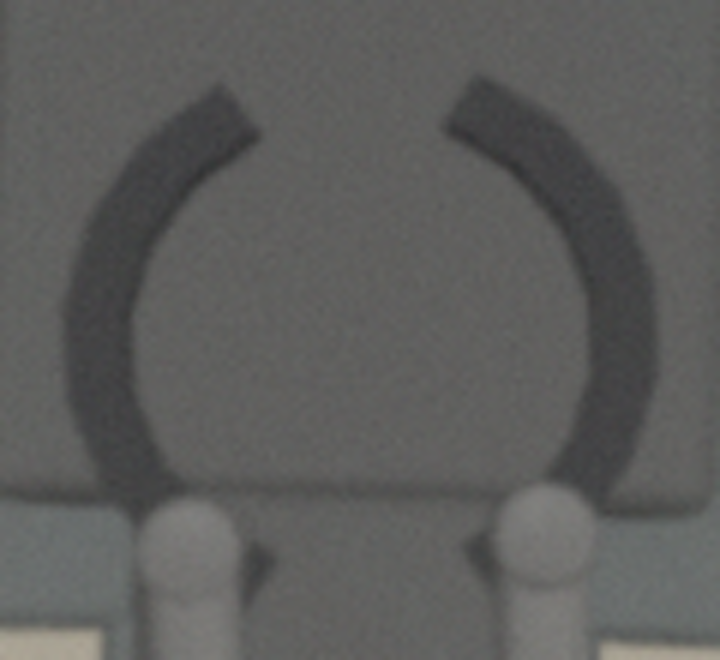

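Run:
```python
from h import *
from scipy.optimize import least_squares
s,im=load('w5')
P=[(63,340),(88,215),(135,145),(222,82),(480,73),(575,130),(625,200),(658,340),(645,430),(73,410)]
w,*q=s['orientation'];R0=Rn.from_quat([*q,w])
X=np.array([atz(s,im,(x+.5)/6+254.5,(y+.5)/6+39.5,.038) for x,y in P])
T=R0.inv().apply(X-s['tcp_pos'])
r=least_squares(lambda p:np.hypot(T[:,0]-p[0],T[:,1]-p[1])-p[2],[.098,0,.019])
print(r.x,r.fun.round(4),T[:,2].mean(),s['tcp_pos'])
I=np.array([atz(s,im,(x+.5)/6+254.5,(y+.5)/6+39.5,.038) for x,y in[(133,340),(588,340)]]);print(np.linalg.norm(I[0]-I[1]), R0.inv().apply(I-s['tcp_pos']))
```

```text
[ 0.09627923 -0.00185356  0.0194287 ] [-0.0001  0.0001  0.0001 -0.0001 -0.0002  0.0002 -0.     -0.0001  0.0001
 -0.0001] -0.012454365435012263 [0.43787248 0.17263281 0.02542478]
0.0295168928042204 [[ 0.09608341 -0.01661252 -0.0124576 ]
 [ 0.09591605  0.0129039  -0.01246776]]
```

```bash
python3 -m crank '0 0 -0.02 0 0 0;0 0 -0.05 0 0 0;0 0 -0.08 0 0 0;0 0 -0.11 0 0 0;0 0 -0.125 0 0 0' 255 30
python3 -c "
from h import *
to(.5177,-.0585,.15,11.2)
"
```

```text
time: 5.15
tcp_pos: [0.4399, 0.173, 0.1537]
orientation: [-0.001, 0.995, 0.097, 0.003]
ft_force: [0.9, 0.3, -0.6]
grip_width: 0.0451
0.0315 0.2422 0.0038 -0.0003 -0.0040 -0.0006
```

```bash
python3 -m crank '0.004 0.025 0 0 0 0;0.009 0.06 0 0 0 0;0.013 0.095 0.003 0 0 0;0.017 0.125 0.003 0 0 0;0.018 0.14 0.003 0 0 0' 255 30
python3 -c "
from h import *
to(.5177,-.0585,.15,11.2)
"
```

```text
time: 5.57
tcp_pos: [0.4862, 0.0361, 0.1507]
orientation: [-0.0, 0.995, 0.096, 0.004]
ft_force: [0.2, 0.1, -0.2]
grip_width: 0.045
0.0128 0.0989 0.0009 0.0004 -0.0044 -0.0018
```

```bash
python3 -m crank '0.003 0.025 0 0 -0.004 -0.002;0.007 0.055 0 0 -0.004 -0.002;0.011 0.085 0 0 -0.004 -0.002;0.013 0.099 0 0 -0.004 -0.002;0.013 0.099 0 0 -0.004 -0.002' 255 30
python3 -m crank '0 0 0 0 0 0;0 0 0 0 0 0;0 0 0 0 0 0'
python3 -c "
from h import *
s,_=snap('wrist','w6');print(s['dq'].round(3))
to(.5177,-.0585,.15,11.2)
"
```

```text
time: 5.98
tcp_pos: [0.5191, -0.0614, 0.1506]
orientation: [0.001, 0.995, 0.096, 0.001]
ft_force: [0.0, 0.3, -1.1]
grip_width: 0.045
time: 6.23
tcp_pos: [0.5187, -0.0602, 0.1505]
orientation: [0.0, 0.995, 0.097, 0.0]
ft_force: [-0.1, -0.4, -1.4]
grip_width: 0.0452
[ 0.004 -0.005  0.001 -0.002  0.    -0.004]
-0.0007 -0.0019 0.0006 0.0006 -0.0005 -0.0011
```

View pics/w6.png

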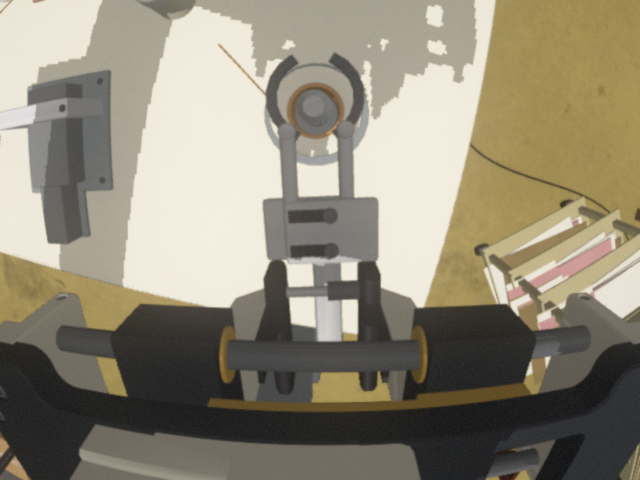

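Run:
```python
from h import *
crop('w6',255,40,375,170,6,'w6a')
```

```text
(no output)
```

View pics/w6a.png

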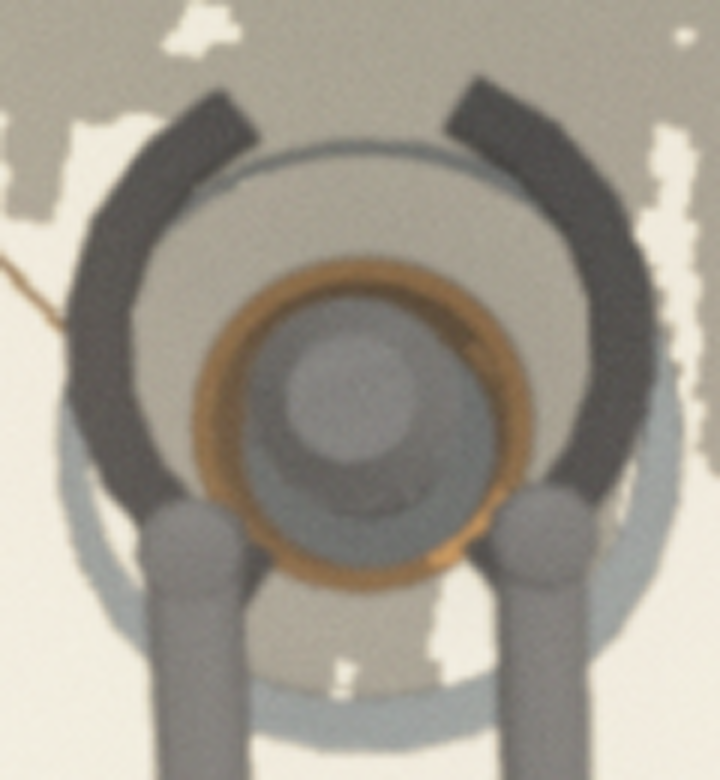

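Run:
```python
from h import *
from scipy.optimize import least_squares
s,im=load('w6')
w,*q=s['orientation'];R0=Rn.from_quat([*q,w])
g=lambda x,y,z:atz(s,im,(x+.5)/6+254.5,(y+.5)/6+39.5,z)
P=[(66,340),(97,212),(140,152),(220,88),(480,75),(575,132),(625,205),(657,340),(645,430),(80,420)]
X=np.array([g(*p,s['tcp_pos'][2]+.0125) for p in P])
r=least_squares(lambda p:np.hypot(X[:,0]-p[0],X[:,1]-p[1])-p[2],[.61,-.04,.019])
print('ring',r.x,r.fun.round(4),R0.inv().apply(np.r_[r.x[:2],s['tcp_pos'][2]]-s['tcp_pos']))
print('top',g(350,398,.103),'bore',g(363.5,423.5,.058))
print(s['tcp_pos'],R0.as_matrix().round(4))
```

```text
ring [ 0.61274566 -0.04005721  0.01925294] [ 0.0001  0.0001 -0.0001 -0.     -0.0001  0.0002 -0.0001 -0.0002  0.0001
 -0.0001] [ 9.61455945e-02 -1.70320124e-03  5.52588269e-05]
top [ 0.61204429 -0.03777377  0.103     ] bore [ 0.61216745 -0.03807469  0.058     ]
[ 0.51872078 -0.06021162  0.1504675 ] [[ 9.813e-01  1.922e-01  7.000e-04]
 [ 1.922e-01 -9.813e-01 -7.000e-04]
 [ 6.000e-04  8.000e-04 -1.000e+00]]
```

```bash
python3 -m crank '0 -0.002 0 0 0 0;0 -0.002 0.015 0 0 0;0 -0.002 0.03 0 0 0;0 -0.002 0.04 0 0 0;0 -0.002 0.04 0 0 0' 255 30
python3 -m crank '0 0 0 0 0 0;0 0 0 0 0 0'
python3 - <<'E'
from h import *
for n in('scene','side'):
    s,_=snap(n,n+'7')
crop('scene7',270,225,410,345,5,'s7');crop('side7',270,225,410,345,5,'d7')
to(.5180,-.0581,.0655,11.2)
E
```

```text
time: 6.7
tcp_pos: [0.517, -0.0572, 0.1087]
orientation: [-0.0, 0.995, 0.097, -0.002]
ft_force: [-0.4, -0.0, -1.4]
grip_width: 0.0454
time: 6.87
tcp_pos: [0.517, -0.0569, 0.109]
orientation: [-0.0, 0.995, 0.097, -0.001]
ft_force: [0.0, 0.3, -1.0]
grip_width: 0.0449
0.0005 0.0010 0.0438 -0.0003 0.0012 -0.0005
```

View pics/s7.png

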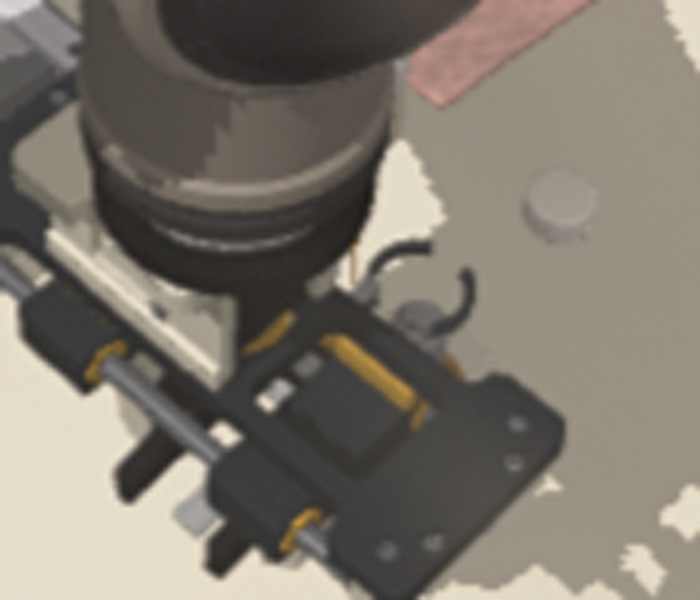

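View pics/d7.png

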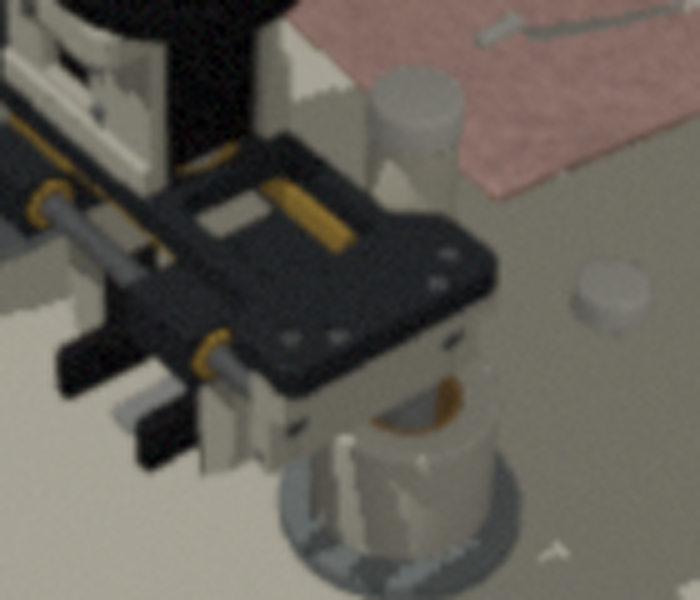

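```bash
python3 -m crank '0.0005 0.001 0 0 0.001 0;0.0005 0.001 0 0 0.001 0;0.0005 0.001 0 0 0.001 0' 255 30
python3 - <<'E'
from h import *
s,_=snap('wrist','w8');print(s['tcp_pos'],s['dq'].round(3))
crop('w8',255,40,375,170,6,'w8a')
to(.5180,-.0581,.0655,11.2)
E
```

```text
time: 7.22
tcp_pos: [0.5183, -0.0582, 0.1098]
orientation: [-0.0, 0.995, 0.097, 0.0]
ft_force: [-0.2, 0.1, -1.2]
grip_width: 0.0453
[ 0.51832828 -0.05822449  0.10976514] [ 0.     0.002  0.004 -0.     0.001  0.001]
-0.0002 -0.0001 0.0441 -0.0001 -0.0001 -0.0005
```

View pics/w8a.png

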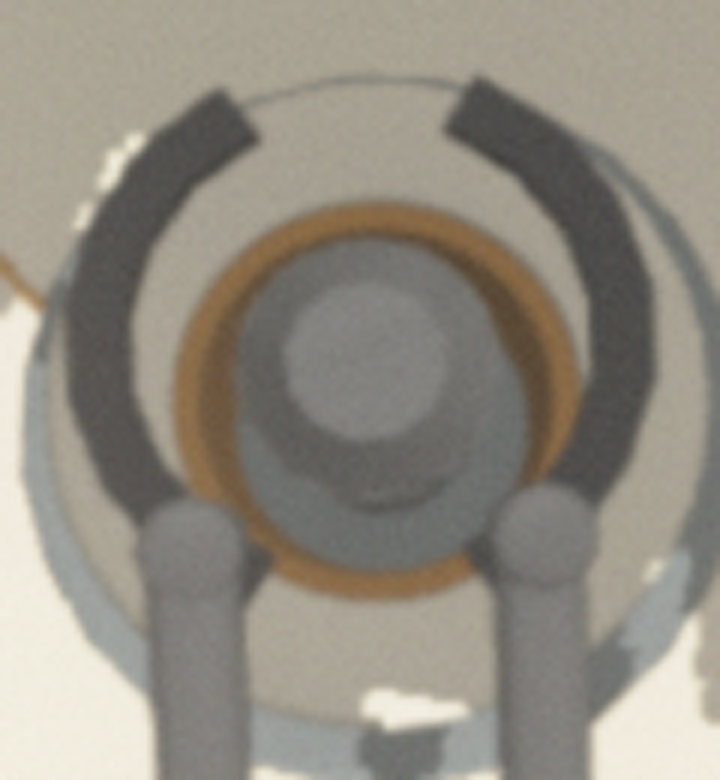

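Run:
```python
from h import *
s,im=load('w8')
w,*q=s['orientation'];R0=Rn.from_quat([*q,w])
g=lambda x,y,z:atz(s,im,(x+.5)/6+254.5,(y+.5)/6+39.5,z)
print('top',g(366,362,.103),'bore',g(378,400,.058),'ring',s['tcp_pos']+R0.apply([.0962,-.0018,-.0105]))
```

```text
top [ 0.61207024 -0.03786705  0.103     ] bore [ 0.61217565 -0.03806559  0.058     ] ring [ 0.61235945 -0.03786125  0.12032013]
```

Ring over the axle within 0.3 mm. I'll descend in two stages with lateral drift checks.

```bash
python3 -m crank '0 0 0.008 0 0 0;0 0 0.016 0 0 0;0 0 0.022 0 0 0;0 0 0.022 0 0 0;0 0 0.022 0 0 0' 255 30
python3 - <<'E'
from h import *
to(.5180,-.0581,.0655,11.2)
E
```

```text
time: 7.68
tcp_pos: [0.5177, -0.0581, 0.0868]
orientation: [-0.0, 0.995, 0.097, -0.001]
ft_force: [-0.8, -1.0, -0.4]
grip_width: 0.0451
0.0003 0.0001 0.0213 -0.0006 0.0008 -0.0006
```

```bash
python3 -m crank '0 0 0.008 0 0 0;0 0 0.015 0 0 0;0 0 0.021 0 0 0;0 0 0.021 0 0 0;0 0 0.021 0 0 0' 255 30
python3 -m crank '0 0 0 0 0 0;0 0 0 0 0 0;0 0 0 0 0 0'
python3 - <<'E'
from h import *
s,_=snap('wrist','w9');print(s['tcp_pos'],s['dq'].round(3),s['ft_force'])
crop('w9',255,40,375,170,6,'w9a')
snap('scene','s9');crop('s9',300,240,400,320,7,'s9a')
snap('side','d9');crop('d9',270,225,410,345,5,'d9a')
to(.5180,-.0581,.0655,11.2)
E
```

```text
time: 8.1
tcp_pos: [0.5174, -0.058, 0.0653]
orientation: [-0.001, 0.995, 0.097, -0.001]
ft_force: [-0.3, 0.6, -0.5]
grip_width: 0.045
time: 8.35
tcp_pos: [0.5176, -0.058, 0.0656]
orientation: [-0.001, 0.995, 0.097, -0.001]
ft_force: [-0.2, -0.3, -1.2]
grip_width: 0.045
[ 0.51760814 -0.05800434  0.06555552] [-0.001 -0.002  0.     0.001  0.001 -0.   ] [-0.18723389 -0.3034498  -1.17969671]
0.0004 0.0002 -0.0000 -0.0008 0.0012 -0.0006
```

View pics/w9a.png

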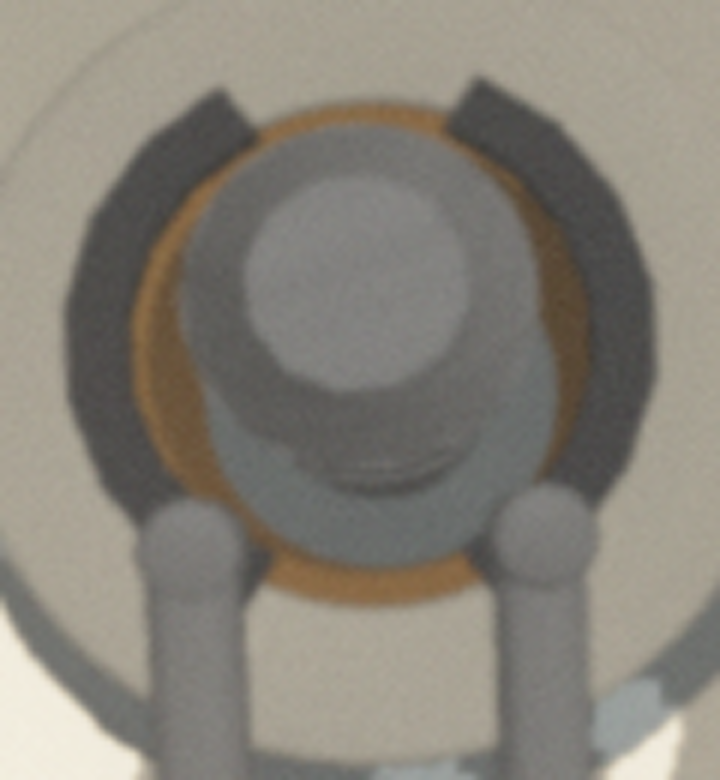

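View pics/s9a.png

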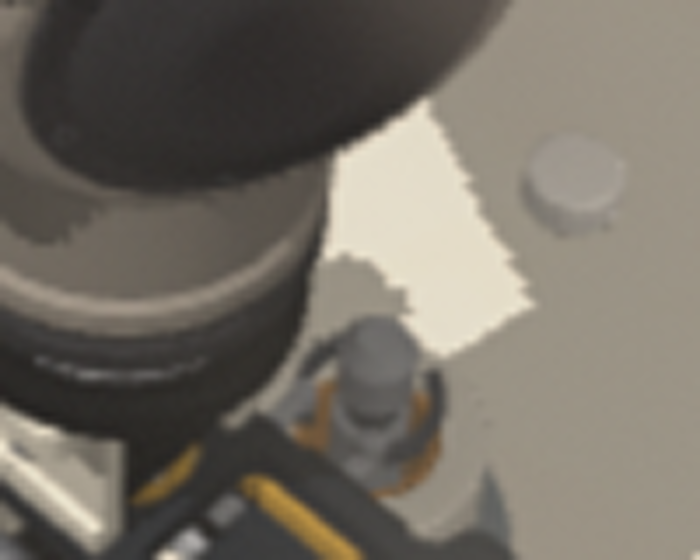

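View pics/d9a.png

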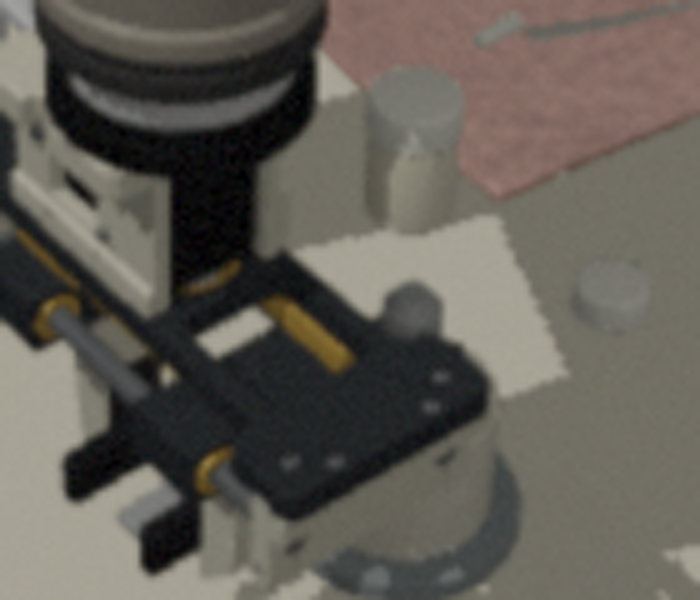

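Run:
```python
from h import *
s,im=load('w9')
w,*q=s['orientation'];R0=Rn.from_quat([*q,w])
g=lambda x,y,z:atz(s,im,(x+.5)/6+254.5,(y+.5)/6+39.5,z)
print('top',g(357,283.5,.103),'ring',s['tcp_pos']+R0.apply([.0962,-.0018,-.0105]),'tilt deg',np.degrees(np.arccos(-R0.as_matrix()[2,2])))
s,im=load('s9');c=s['tcp_pos']+R0.apply([.0962,-.0018,-.0105])
i=cv2.imread('pics/s9.png')[240:320,300:400];k=8;i=cv2.resize(i,None,fx=k,fy=k,interpolation=cv2.INTER_CUBIC)
a=np.linspace(-np.pi,np.pi,120)
P=lambda x:tuple(int(v) for v in ((np.array(x)-[300,240]+.5)*k-.5))
for r,z,col in((.019,.078,(0,0,255)),(.015,.078,(0,255,0)),(.01,.082,(255,0,0)),(.006,.103,(255,0,255))):
  o=c if z<.08 else np.array([.612,-.0379,0])
  for t in a: cv2.circle(i,P(proj(s,im,[o[0]+r*np.cos(t),o[1]+r*np.sin(t),z])),1,col,-1)
cv2.imwrite('pics/ov.png',i[150:,200:600])
for t in('w5','w9'):
  m=cv2.imread(f'pics/{t}.png',0).astype(int);print(t,m[97,258:284],m[97,348:372])
```

```text
top [ 0.61220502 -0.037931    0.103     ] ring [ 0.61166533 -0.0376447   0.07588316] tilt deg 0.12542269430350314
w5 [95 95 94 96 96 96 91 85 73 69 68 68 67 67 65 69 64 65 71 85 94 98 95 96
 95 96] [99 96 95 97 89 72 66 65 71 69 67 66 67 69 65 72 79 92 98 95 97 97 97 95]
w9 [164 163 160 162 162 160 154 131  98  79  78  77  77  81  76  80  79  74
  78  91 103 100  90  87  86  85] [ 78  75  75  78  68  67  67  72  77  74  75  76  75  76  73  92 126 152
 160 158 161 162 159 160]
```

View pics/ov.png

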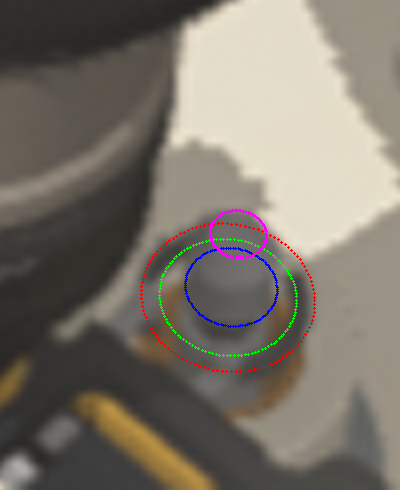

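```bash
python3 -c "
from rig import *
print(observe()['tcp_pos'],observe()['time']);print(job_done())"
```

```text
[ 0.51753229 -0.05799955  0.06549345] 8.5
the job is handed in; nothing more can be done
None
```

The job is handed in at 8.5 s. The ring is spread around the axle at the height of the groove, and the arm is still holding the pliers.

I squeezed the pliers by their handles and drew them about 55 mm straight back out from under the bridge. I then lifted them, carried them to the grey spindle and lowered the ring over the axle top.

**Last checks**
- **Centring:** the ring centre is at about (0.6117, −0.0376, 0.0759). The axle axis is at (0.612, −0.038) and the groove at z = 0.076, so the ring is about 0.6 mm off centre, with about 5 mm of clearance to the axle shaft.
- **Level and free:** tilt is 0.13°, and the wrist force stays near 1 N.
- **Ring spread:** the inner width measured about 29.5 mm after the draw-back, and the wrist view of the ring has not changed since then.
- **Bystanders:** neither the gripper nor the pliers came near the pot, the vial or the white cap.

**Small disagreements**
- The gripper reads 45.0 mm wide against the 46 mm given for fully squeezed handles.
- The ring sits 96 mm ahead of the grip and about 2 mm to the left, by the wrist camera, against the 98 mm given. I aimed with the measured values.
- The scene camera overlay was about 1 pixel off, for ring and axle alike, which looks like calibration error.
- The ring's height comes from the arm's pose and how the pliers lay in the rest. The side camera could not see the ring, and the scene camera saw only part of it.

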